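# Gauge the heater-block wells and sort the blocks

### The arm

A 6-joint arm with a two-finger parallel gripper is mounted at the origin on the work surface. World frame = base frame: x ahead of the robot, y to its left, z up, the work surface at z = 0. Lengths are in m, angles in rad, forces in N, time in s.
With the tool pointing down it reaches from about 0.25 to 0.8 m from the base axis. Payload 8.5 kg.
Tool frame: the origin (TCP) lies on the centre line of the jaws, within the pads' length; the fingertips stand 17 mm ahead of it and the grasp point (between the pads) lies 2 mm behind it; z points along the fingers, y is the line along which they close (so a half turn about z gives the same grasp; the last joint's range is limited). The gripper opens to 85 mm and grips with 20 to 120 N. Pads are 22 mm wide; open, the fingers measure 114 mm over their backs; the gripper's body (76 mm by 85 mm) begins 54 mm behind the grasp point. The pads swing forward as they close: fully open they stand 13 mm farther back than shut.
Start: joints at [1.135, 0.238, -0.013, 1.319, 0, 1.571], TCP at [0.222, 0.476, 0.248] pointing down, gripper open.
Joint ranges: [-2.66, 2.66], [-1.03, 1.9], [-1.14, 1.46], [-1.82, 2.27], [-1.45, 1.34], [-3.14, 3.14]. Speed limits (rad/s): [2.22, 2.22, 2.79, 3.14, 3.14, 3.14].

### API

Orientations are given as a unit quaternion [w, x, y, z].
In Python, from station import monitor, cams, hand_in gives the robot as it stands.
- The arm moves only by the tool drive_tool, never from a script. Its arguments are lists of equal length, an entry for each row: "translation": the shift along the world's x, y, z in a scale on which 1.0 is 40 cm, a list of three; "rotation": the turn, a rotation vector about the world's x, y, z in a scale on which 1.0 is 90 degrees, a list of three. A call has 1 to 10 rows; each row is the pose to reach, as a shift and turn from the pose commanded when the call began; what a row does not reach only later rows make up. A row lasts 1/10 s, in which the tool goes at most 50 mm and 8.59 degrees, less where a joint would pass 70% of its speed; a pose out of reach is approached as far as the arm can. A call with a gripper value outside its range is refused whole. "gripper" is the finger opening in cm, from 0 to 8.54, set as the call begins (left out, the last holds). The fingers move at their own pace and stop on an object; "grip_force" is the grip in N (left out, the last holds). Time passes only in rows, so rows that repeat a pose let the fingers close. It gives the time, the measured TCP pose, the force, the opening and the grip force at its end, in the units of the state.
- monitor.get_state(): the state, without advancing time (a new reading comes with each control period).
- cams.snapshot(name): name is "scene" or "top" or "wrist"; returns a dict with "img" (480x640x3 uint8, red, green, blue), "vfov" (degrees; the focal length in pixels is half the picture's height over the tangent of half this angle, whatever the lens; pixels are square), "cx", "cy" (the principal point, pixels), "distortion" ([k1, k2, p1, p2, k3] as OpenCV has them; the pictures are not rectified), "R" (3x3) and "t" (3): a world point X has camera coordinates R X + t. Camera axes: x right, y down, z forward; pixel columns grow to the right and rows downward; lengths in m; the calibration is good to about 2 mm. A picture is of the moment at which its call begins. There is no depth.
- hand_in(): hands the job in; it is judged then, once.
The state is a dict: "time": time; "joint_positions": joint angles; "qd": joint speeds; "effort": joint torques, N m; "eef_pos": TCP position; "ee_rot": TCP orientation; "contact_force": force on the tool from outside, world axes, zero at the start; "torque": the same for the moment, N m; "gripper_width": finger opening in m; "grasp_force": force on a finger pad.
Only numpy, scipy, OpenCV 4.12 (cv2) and the standard library are available. Lean on these libraries where they do the work, as an engineer would, in place of code of your own. Each camera call takes 0.05 s, during which the arm holds its last target. There are 200 camera calls.

### The job

Broken vials have been left in the heater blocks: take the go gauge from its stand and try it in the well of each of the three blocks; where it goes fully home to its collar, park the block in the green bay, where it stops short, in the red bay. Keep the blocks flat on the bench and the fingers off them: slide each one only by the gauge standing as deep in its well as it goes, until it is wholly inside its bay. Leave the bottle, jar and timer where they are, and finish with the gauge back home in its stand.

Things in the scene. Friction and masses are not known exactly. Their poses are not given: they have to be found in the camera images.
- block_a: polished aluminium heater block, 54 x 54 x 46 mm, 0.33 kg, loose; origin at the centre of its underside, z up, x and y square to its sides. One round well in the middle of the top, beside it two tiny black dots (thermometer and screw holes). It slides on the bench with friction about 0.6. All three look alike from outside; any of them may be the blocked one, and the gauge tells
- block_b: polished aluminium heater block, 54 x 54 x 46 mm, 0.33 kg, loose; origin at the centre of its underside, z up, x and y square to its sides. One round well in the middle of the top, beside it two tiny black dots (thermometer and screw holes). It slides on the bench with friction about 0.6. All three look alike from outside; any of them may be the blocked one, and the gauge tells
- block_c: polished aluminium heater block, 54 x 54 x 46 mm, 0.33 kg, loose; origin at the centre of its underside, z up, x and y square to its sides. One round well in the middle of the top, beside it two tiny black dots (thermometer and screw holes). It slides on the bench with friction about 0.6. All three look alike from outside; any of them may be the blocked one, and the gauge tells
- block_a_well (a point): centre of the well's mouth, on the block's top face (46 mm up). The well is 21 mm across and 40 mm deep. A broken vial stump in a well stops the gauge 22 mm down, with its collar 14 mm above the block; the thin pad that lies in a sound well (top 37 mm down) does not reach the 36 mm plug
- block_b_well (a point): centre of the well's mouth, on the block's top face (46 mm up). The well is 21 mm across and 40 mm deep. A broken vial stump in a well stops the gauge 22 mm down, with its collar 14 mm above the block; the thin pad that lies in a sound well (top 37 mm down) does not reach the 36 mm plug
- block_c_well (a point): centre of the well's mouth, on the block's top face (46 mm up). The well is 21 mm across and 40 mm deep. A broken vial stump in a well stops the gauge 22 mm down, with its collar 14 mm above the block; the thin pad that lies in a sound well (top 37 mm down) does not reach the 36 mm plug
- gauge: go plug gauge, 103 mm tall, 0.14 kg, loose, upright in its stand; origin at the centre of the nose (lower end), z up. From the nose up: steel plug 18 mm across, 36 mm long, its first 5 mm tapered from 12 mm; stop collar 30 mm across, 36 to 42 mm up; hexagon handle 22 mm over the flats, 42 to 102 mm up, with green bands; flats face the body's x axis and every 60 degrees from it
- gauge_nose (a point): centre of the gauge's lower end; when the collar is home on a block it is 10 mm above the block's underside
- gauge_grip (a point): middle of the handle, 72 mm above the nose (30 mm above the collar): where to grip, firmly, since a block's drag (2 N) leans the gauge over; eased up 3 mm first it slides the block freely, pressed down it may tip it. A block may turn up to 0.4 rad about the gauge as it slides
- stand: blue round gauge stand, fixed, 50 mm across and 50 mm high, with a vertical bore 24 mm across and 42 mm deep; origin at the centre of its foot. The gauge stands in it with the collar resting on the rim, its nose 14 mm above the bench
- stand_mouth (a point): centre of the stand's rim, 50 mm above the bench
- bay_green: parking bay, fixed: a green floor within three green rails, 8 mm thick, 20 mm high, open towards the robot (its -x). Origin on the bench at the centre of the inside, 85 mm deep (x from -42.5 at the mouth to +42.5 at the back rail) and 156 mm wide (y -78 to +78): room for two blocks side by side; its floor is flush with the bench
- bay_red: parking bay, fixed: a red floor within three red rails, 8 mm thick, 20 mm high, open towards the robot (its -x). Origin on the bench at the centre of the inside, 85 mm deep (x from -42.5 at the mouth to +42.5 at the back rail) and 156 mm wide (y -78 to +78): room for two blocks side by side; its floor is flush with the bench
- bottle: bystander: amber reagent bottle with a blue cap, 44 mm across, 98 mm tall, 0.2 kg, loose; origin at the centre of its underside
- jar: bystander: white jar with an orange lid, 44 mm across, 60 mm tall, 0.12 kg, loose; origin at the centre of its underside
- timer: bystander: white lab timer lying flat, 42 x 42 x 18 mm, 0.09 kg, loose; origin at the centre of its underside
Things that resemble listed ones, but are neither listed nor needed, are in the scene too. Leave any brown or pink look-alike of the block_a alone.

How it is judged:
On the way:
1. the gauge stands fully home, collar down (within 3.5 mm), in the well of a block (((z of gauge_nose in the frame of block_a below 0.0135 m and horizontal distance between gauge_nose and block_a_well below 0.006 m) or (z of gauge_nose in the frame of block_b below 0.0135 m and horizontal distance between gauge_nose and block_b_well below 0.006 m) or (z of gauge_nose in the frame of block_c below 0.0135 m and horizontal distance between gauge_nose and block_c_well below 0.006 m))), for 0.1 s.
At the end, for the whole second after the job is handed in: The two blocks that took the gauge to its collar lie in the green bay, the other in the red: centre at most 12 mm short of mid-depth, within 54 mm of the bay's centre line, flat, at rest. The gauge stands upright in its stand, collar within 4 mm of the rim ((((x of block_a in the frame of bay_red between -0.012 and 0.02 m and y of block_a in the frame of bay_red between -0.054 and 0.054 m and height (world z) of block_a below 0.004 m and angle between block_a's own z axis and vertical below 0.06 rad and linear speed of block_a below 0.01 m/s) and (x of block_b in the frame of bay_green between -0.012 and 0.02 m and y of block_b in the frame of bay_green between -0.054 and 0.054 m and height (world z) of block_b below 0.004 m and angle between block_b's own z axis and vertical below 0.06 rad and linear speed of block_b below 0.01 m/s) and (x of block_c in the frame of bay_green between -0.012 and 0.02 m and y of block_c in the frame of bay_green between -0.054 and 0.054 m and height (world z) of block_c below 0.004 m and angle between block_c's own z axis and vertical below 0.06 rad and linear speed of block_c below 0.01 m/s)) or ((x of block_a in the frame of bay_green between -0.012 and 0.02 m and y of block_a in the frame of bay_green between -0.054 and 0.054 m and height (world z) of block_a below 0.004 m and angle between block_a's own z axis and vertical below 0.06 rad and linear speed of block_a below 0.01 m/s) and (x of block_b in the frame of bay_red between -0.012 and 0.02 m and y of block_b in the frame of bay_red between -0.054 and 0.054 m and height (world z) of block_b below 0.004 m and angle between block_b's own z axis and vertical below 0.06 rad and linear speed of block_b below 0.01 m/s) and (x of block_c in the frame of bay_green between -0.012 and 0.02 m and y of block_c in the frame of bay_green between -0.054 and 0.054 m and height (world z) of block_c below 0.004 m and angle between block_c's own z axis and vertical below 0.06 rad and linear speed of block_c below 0.01 m/s)) or ((x of block_a in the frame of bay_green between -0.012 and 0.02 m and y of block_a in the frame of bay_green between -0.054 and 0.054 m and height (world z) of block_a below 0.004 m and angle between block_a's own z axis and vertical below 0.06 rad and linear speed of block_a below 0.01 m/s) and (x of block_b in the frame of bay_green between -0.012 and 0.02 m and y of block_b in the frame of bay_green between -0.054 and 0.054 m and height (world z) of block_b below 0.004 m and angle between block_b's own z axis and vertical below 0.06 rad and linear speed of block_b below 0.01 m/s) and (x of block_c in the frame of bay_red between -0.012 and 0.02 m and y of block_c in the frame of bay_red between -0.054 and 0.054 m and height (world z) of block_c below 0.004 m and angle between block_c's own z axis and vertical below 0.06 rad and linear speed of block_c below 0.01 m/s))) and z of gauge_nose in the frame of stand below 0.018 m and horizontal distance between gauge_nose and stand_mouth below 0.006 m and angle between gauge's own z axis and vertical below 0.12 rad and linear speed of gauge below 0.02 m/s); the robot touches nothing.
It fails at once if a block is moved (faster than 40 mm/s) while the gauge is not in its well ((linear speed of block_a above 0.04 m/s and not (z of gauge_nose in the frame of block_a below 0.045 m and horizontal distance between gauge_nose and block_a_well below 0.015 m)) or (linear speed of block_b above 0.04 m/s and not (z of gauge_nose in the frame of block_b below 0.045 m and horizontal distance between gauge_nose and block_b_well below 0.015 m)) or (linear speed of block_c above 0.04 m/s and not (z of gauge_nose in the frame of block_c below 0.045 m and horizontal distance between gauge_nose and block_c_well below 0.015 m))).
It fails at once if a block is slid into the green bay (its centre 7 to 28 mm past the mouth line and moving over 30 mm/s) while the gauge is not home in its well (collar within 6 mm) ((linear speed of block_a above 0.03 m/s and (x of block_a in the frame of bay_green between -0.035 and -0.014 m and y of block_a in the frame of bay_green between -0.08 and 0.08 m) and not (z of gauge_nose in the frame of block_a below 0.016 m and horizontal distance between gauge_nose and block_a_well below 0.006 m)) or (linear speed of block_b above 0.03 m/s and (x of block_b in the frame of bay_green between -0.035 and -0.014 m and y of block_b in the frame of bay_green between -0.08 and 0.08 m) and not (z of gauge_nose in the frame of block_b below 0.016 m and horizontal distance between gauge_nose and block_b_well below 0.006 m)) or (linear speed of block_c above 0.03 m/s and (x of block_c in the frame of bay_green between -0.035 and -0.014 m and y of block_c in the frame of bay_green between -0.08 and 0.08 m) and not (z of gauge_nose in the frame of block_c below 0.016 m and horizontal distance between gauge_nose and block_c_well below 0.006 m))).
It fails at once if a block is touched by the fingers (contact force between the fingers and block_a above 0.5 N or contact force between the fingers and block_b above 0.5 N or contact force between the fingers and block_c above 0.5 N).
It fails at once if a block is lifted over 10 mm or tipped over 15 degrees ((height (world z) of block_a above 0.01 m or angle between block_a's own z axis and vertical above 0.26 rad) or (height (world z) of block_b above 0.01 m or angle between block_b's own z axis and vertical above 0.26 rad) or (height (world z) of block_c above 0.01 m or angle between block_c's own z axis and vertical above 0.26 rad)).
It fails at once if the bottle, jar or timer is shifted over 12 mm or tipped over 15 degrees ((distance of bottle from where it was at the start of the episode above 0.012 m or angle between bottle's own z axis and vertical above 0.26 rad) or (distance of jar from where it was at the start of the episode above 0.012 m or angle between jar's own z axis and vertical above 0.26 rad) or (distance of timer from where it was at the start of the episode above 0.012 m or angle between timer's own z axis and vertical above 0.26 rad)).
It also fails if it takes over 72 s, if anything falls off the work surface, if the arm or the gripper's body presses on something with over 40 N, if the wrist force passes 120 N, or if a joint passes its speed limit or range.

## Working session

There is one attempt and no reset: what is moved stays moved. The work goes in short steps, Python scripts to look and compute and a tool call to move; the robot and the scene stay as the last step left them, time stands still between calls to the robot, and variables do not carry over. Pictures are saved under pics/ and viewed, at most 10 in all, crops included, and the job is handed in when it is done.

Besides the shell and the picture viewer there is one more tool, called after ">>>" in YAML: its name, and indented under it one key for each argument. drive_tool: Moves the arm, as the interface text tells. Its arguments: {"type":"object","properties":{"translation":{"type":"array"},"rotation":{"type":"array"},"gripper":{"type":"number"},"grip_force":{"type":"number"}},"required":["translation","rotation"]}

```bash
mkdir -p pics
cat > h.py <<'E'
import numpy as np, cv2
from station import monitor, cams, hand_in
def snap(n,name=None):
    s=cams.snapshot(n)
    if name: cv2.imwrite('pics/'+name+'.png',s['img'][:,:,::-1])
    return s
def K(s):
    f=240/np.tan(np.radians(s['vfov'])/2); return np.array([[f,0,s['cx']],[0,f,s['cy']],[0,0,1.]])
def ray(s,uv,z):
    p=cv2.undistortPoints(np.array([[uv]],float),K(s),np.array(s['distortion'],float)).reshape(2)
    R=np.array(s['R']);t=np.array(s['t']);d=R.T@np.array([p[0],p[1],1]);c=-R.T@t
    return c+d*(z-c[2])/d[2]
def proj(s,X):
    r,_=cv2.Rodrigues(np.array(s['R'],float))
    return cv2.projectPoints(np.array([X],float),r,np.array(s['t'],float),K(s),np.array(s['distortion'],float))[0].reshape(-1,2)[0]
E
python3 - <<'E'
from h import *
import pickle
d={}
for n in ('scene','top'):
    s=snap(n,n+'0'); d[n]=s; print(n,-np.array(s['R']).T@s['t'],s['vfov'])
pickle.dump(d,open('d0.pkl','wb'))
print(monitor.get_state())
E
```

```text
scene [ 0.84830431 -0.6287313   0.74956255] 46.335595187983685
top [ 0.40064888 -0.06076878  1.24358731] 49.37240632523407
{'time': 0.1, 'joint_positions': array([ 1.13504384e+00,  2.38711974e-01, -1.41617958e-02,  1.31917586e+00,
        2.12888023e-05,  1.57076314e+00]), 'qd': array([ 9.09256014e-05, -2.44120744e-03,  1.64747217e-03, -1.33083264e-03,
       -5.30673574e-04, -1.57152849e-03]), 'effort': array([ 6.52705785e-04, -5.39719713e+01,  3.46997988e+01,  1.33865201e-02,
        8.26134578e-05, -1.63853161e-05]), 'eef_pos': array([0.22145033, 0.47563619, 0.24774968]), 'ee_rot': array([-1.45857553e-04,  2.16140324e-01,  9.76362109e-01, -6.09532709e-04]), 'contact_force': array([0.20496691, 0.1329641 , 0.27717576]), 'torque': array([-0.03305819,  0.02334142, -0.02190848]), 'grasp_force': 0.0, 'gripper_width': 0.08523442812532553}
```

View pics/top0.png

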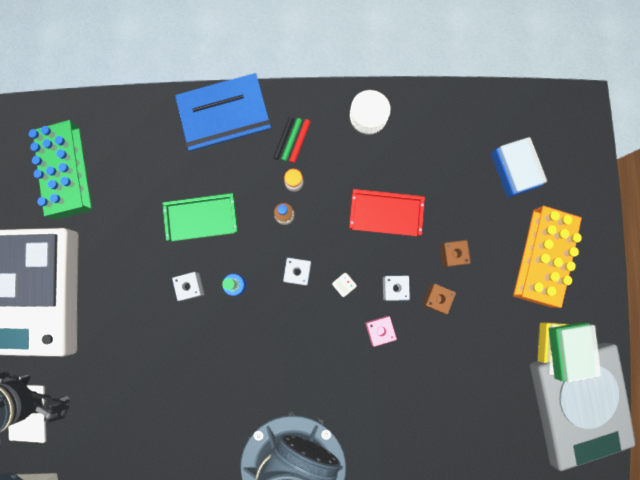

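View pics/scene0.png

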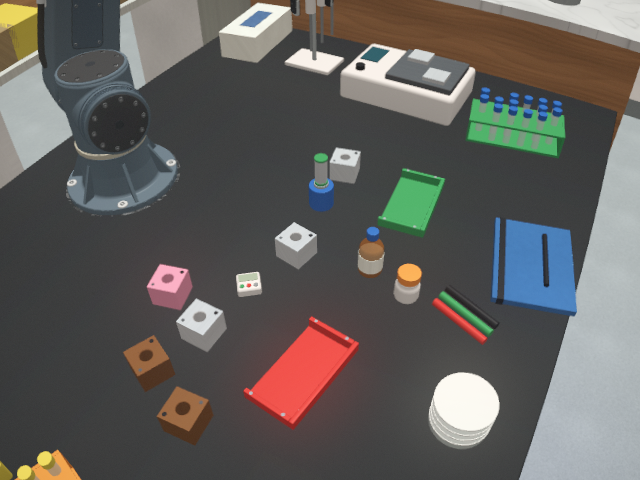

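Top view: grey blocks at (188,287), (297,271) and (397,288). Look-alikes to avoid: brown at (457,253) and (440,298), pink at (381,331). The gauge is in its blue stand at (233,285). Also seen: bottle (284,213), jar (293,180), timer (344,285), green bay (200,217), red bay (387,213).

Run:
```python
from h import *
import pickle
d=pickle.load(open('d0.pkl','rb')); s=d['top']; im=s['img'][:,:,::-1].copy(); sc=d['scene']['img'][:,:,::-1].copy()
def c(im,u,v,h=20,k=6): return cv2.resize(im[v-h:v+h,u-h:u+h],None,fx=k,fy=k,interpolation=cv2.INTER_CUBIC)
r1=np.hstack([c(im,188,287),c(im,297,271),c(im,397,288)])
r2=np.hstack([c(im,233,285),c(sc,321,170,30,4),c(sc,345,160,30,4)])
cv2.imwrite('pics/c1.png',np.vstack([r1,r2]))
hsv=cv2.cvtColor(im,cv2.COLOR_BGR2HSV)
for nm,box,m in (('green',(155,185,250,250),cv2.inRange(hsv,(45,100,60),(80,255,255))),('red',(340,180,435,245),cv2.inRange(hsv,(0,120,80),(8,255,255))|cv2.inRange(hsv,(172,120,80),(180,255,255)))):
    M=np.zeros_like(m);a,b,e,f=box;M[b:f,a:e]=m[b:f,a:e]
    cs,_=cv2.findContours(M,0,2);q=max(cs,key=cv2.contourArea);P=cv2.boxPoints(cv2.minAreaRect(q))
    W=np.array([ray(s,p,0.018)[:2] for p in P]);print(nm,P.round(1).tolist(),W.round(4).tolist(),W.mean(0).round(4))
    print([np.linalg.norm(W[i]-W[i-1]).round(4) for i in range(4)], np.degrees(np.arctan2(*(W[1]-W[0])[::-1])),np.degrees(np.arctan2(*(W[2]-W[1])[::-1])))
for n,u,v,z in (('timer',344,285,.018),('bottle',283,209,.098),('jar',293,180,.06),('brown',440,298,.046),('gaugetop',233,285,.117),('stand',233,285,.05)): print(n,ray(s,(u,v),z).round(4))
for n,u,v in (('a',186,286),('b',297,271),('c',397,288)): print(n,ray(s,(u,v),.046).round(4))
```

```text
green [[160.8000030517578, 201.1999969482422], [233.10000610351562, 192.0], [238.3000030517578, 232.3000030517578], [166.0, 241.60000610351562]] [[0.6351, 0.307], [0.6529, 0.1308], [0.5552, 0.1186], [0.5368, 0.2931]] [0.595  0.2124]
[np.float64(0.0993), np.float64(0.1772), np.float64(0.0985), np.float64(0.1754)] -84.22157668288136 -172.92363042341108
red [[348.0, 229.10000610351562], [352.1000061035156, 188.1999969482422], [425.20001220703125, 195.5], [421.20001220703125, 236.39999389648438]] [[0.5575, -0.1416], [0.6559, -0.1542], [0.6352, -0.3298], [0.5366, -0.3155]] [ 0.5963 -0.2353]
[np.float64(0.1751), np.float64(0.0991), np.float64(0.1768), np.float64(0.0996)] -7.266755095738557 -96.72048402904942
timer [ 0.4257 -0.1288  0.018 ]
bottle [0.5953 0.0068 0.098 ]
jar [ 0.6692 -0.0149  0.06  ]
brown [ 0.3899 -0.3482  0.046 ]
gaugetop [0.4283 0.1164 0.117 ]
stand [0.43   0.1269 0.05  ]
a [0.4295 0.2371 0.046 ]
b [ 0.4595 -0.0202  0.046 ]
c [ 0.4155 -0.249   0.046 ]
```

View pics/c1.png

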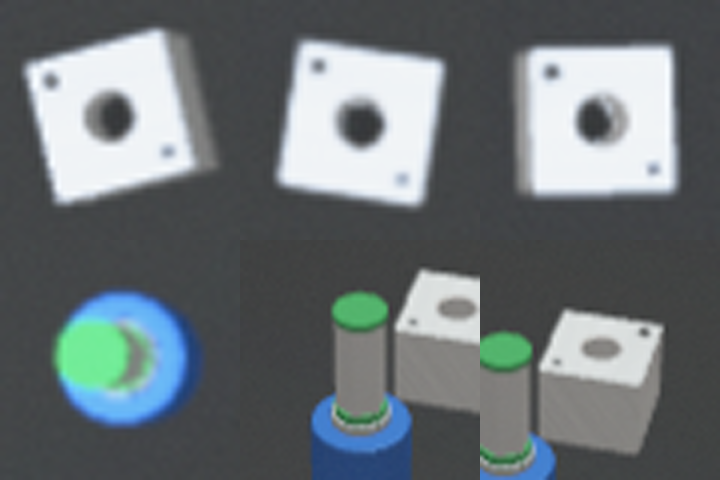

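The crop confirms it: three plain aluminium blocks with open wells, and the green-topped gauge standing in the blue stand. Block A corners are (24,63) to (195,167) in tile 1. The gauge top is at (95,354) and the stand rim centre at (120,358) in the crop.

Run:
```python
from h import *
import pickle
d=pickle.load(open('d0.pkl','rb')); s=d['top'];sc=d['scene']
for n,u,v,z in (('A',185.88,285.88,.046),('B',296.75,271.08,.046),('C',396.96,287.54,.046),('gtop',228.4,283.6,.116),('stand',232.6,284.25,.05)): print(n,ray(s,(u,v),z).round(4))
for n,u,v,z in (('A',344.9,156.6,.046),('B',296,237,.046),('C',199,317,.046),('gtop',320.6,157.4,.116),('stand',320.9,183.9,.05)): print('sc',n,ray(sc,(u,v),z).round(4))
for n,o in (('g',(.5911,.2119,6.5)),('r',(.5923,-.2348,-7.))):
    c,q=np.cos(np.radians(o[2])),np.sin(np.radians(o[2]))
    for y in (-.039,0,.039):
        print(n,y,[np.array([o[0]+x*c-y*q,o[1]+x*q+y*c]).round(4).tolist() for x in (-.085,-.002)])
```

```text
A [0.4297 0.2374 0.046 ]
B [ 0.4593 -0.0196  0.046 ]
C [ 0.4165 -0.2489  0.046 ]
gtop [0.4315 0.1265 0.116 ]
stand [0.4317 0.1278 0.05  ]
sc A [0.43   0.2361 0.046 ]
sc B [ 0.4616 -0.0213  0.046 ]
sc C [ 0.417 -0.251  0.046]
sc gtop [0.4321 0.1262 0.116 ]
sc stand [0.4314 0.1278 0.05  ]
g -0.039 [[0.5111, 0.1635], [0.5935, 0.1729]]
g 0 [[0.5066, 0.2023], [0.5891, 0.2117]]
g 0.039 [[0.5022, 0.241], [0.5847, 0.2504]]
r -0.039 [[0.5032, -0.2632], [0.5856, -0.2733]]
r 0 [[0.5079, -0.2244], [0.5903, -0.2346]]
r 0.039 [[0.5127, -0.1857], [0.5951, -0.1958]]
```

The rows are not in the units I measure in: shifts go in shares of 40 cm and turns go in shares of 90 degrees. I convert before sending: -35 cm is -0.875, -31.5 cm is -0.7875, -65 degrees is -0.7222.

>>> drive_tool:
  translation:
    - [0.0525,-0.0875,0]
    - [0.105,-0.175,0]
    - [0.1575,-0.2625,-0.025]
    - [0.21,-0.35,-0.05]
    - [0.2625,-0.4375,-0.075]
    - [0.315,-0.525,-0.1]
    - [0.3675,-0.6125,-0.125]
    - [0.42,-0.7,-0.15]
    - [0.4725,-0.7875,-0.175]
    - [0.525,-0.875,-0.2]
  rotation:
    - [0,0,-0.0722]
    - [0,0,-0.1444]
    - [0,0,-0.2167]
    - [0,0,-0.2889]
    - [0,0,-0.3611]
    - [0,0,-0.4333]
    - [0,0,-0.5056]
    - [0,0,-0.5778]
    - [0,0,-0.65]
    - [0,0,-0.7222]
  gripper: 8.5
  grip_force: 120

```text
time: 1.1
eef_pos: [0.432, 0.1242, 0.1678]
ee_rot: [-0.0, 0.709, 0.706, -0.0]
contact_force: [0.5, 0.6, -0.3]
gripper_width: 0.0848
grasp_force: 0.0
```

Run:
```python
from h import *
s=snap('wrist','w1'); print(monitor.get_state()['eef_pos'])
print(proj(s,[.4317,.1265,.116]),proj(s,[.4317,.1265,.05]),proj(s,[.4298,.2368,.046]))
```

```text
[0.43407432 0.12029424 0.1663988 ]
[321.63566626 274.3196087 ] [321.89002589 237.98211928] [318.26335578  70.64447353]
```

View pics/w1.png

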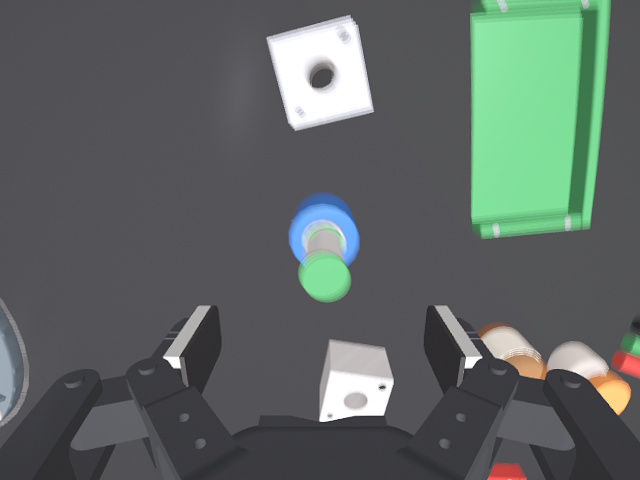

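The wrist view shows the gauge top at (325,276) and block A's well at (320,76), both close to prediction. The arm is still settling, so I'll lower it now.

To row units: -8.4 cm is -0.21, -7 cm is -0.175.

>>> drive_tool:
  translation:
    - [0,0,0]
    - [0,0,0]
    - [0,0,-0.025]
    - [0,0,-0.075]
    - [0,0,-0.125]
    - [0,0,-0.175]
    - [0,0,-0.21]
    - [0,0,-0.21]
    - [0,0,-0.21]
  rotation:
    - [0,0,0]
    - [0,0,0]
    - [0,0,0]
    - [0,0,0]
    - [0,0,0]
    - [0,0,0]
    - [0,0,0]
    - [0,0,0]
    - [0,0,0]

```text
time: 2.05
eef_pos: [0.4311, 0.1266, 0.0843]
ee_rot: [-0.0, 0.706, 0.708, -0.0]
contact_force: [-0.0, 0.3, -0.1]
gripper_width: 0.085
grasp_force: 0.0
```

>>> drive_tool:
  translation:
    - [0,0,0]
    - [0,0,0]
    - [0,0,0]
    - [0,0,0]
    - [0,0,0]
    - [0,0,0]
    - [0,0,0]
    - [0,0,0]
    - [0,0,0]
    - [0,0,0]
  rotation:
    - [0,0,0]
    - [0,0,0]
    - [0,0,0]
    - [0,0,0]
    - [0,0,0]
    - [0,0,0]
    - [0,0,0]
    - [0,0,0]
    - [0,0,0]
    - [0,0,0]
  gripper: 1.5
  grip_force: 120

```text
time: 3.05
eef_pos: [0.4319, 0.1259, 0.0849]
ee_rot: [0.0, 0.707, 0.707, 0.0]
contact_force: [-1.9, -0.9, 7.6]
gripper_width: 0.0216
grasp_force: 117.0
```

To row units: 11 cm is 0.275, 10.2 cm is 0.255.

>>> drive_tool:
  translation:
    - [0,0,0.015]
    - [0,0,0.05]
    - [0,0,0.1]
    - [0,0,0.125]
    - [0,0.05,0.13]
    - [-0.0025,0.125,0.13]
    - [-0.005,0.2,0.13]
    - [-0.005,0.255,0.13]
    - [-0.005,0.275,0.13]
    - [-0.005,0.275,0.13]
  rotation:
    - [0,0,0]
    - [0,0,0]
    - [0,0,0]
    - [0,0,0]
    - [0,0,0]
    - [0,0,0]
    - [0,0,0]
    - [0,0,0]
    - [0,0,0]
    - [0,0,0]

```text
time: 4.05
eef_pos: [0.4295, 0.2365, 0.1361]
ee_rot: [-0.0, 0.706, 0.708, -0.0]
contact_force: [-0.7, 0.1, -0.7]
gripper_width: 0.0214
grasp_force: 117.4
```

>>> drive_tool:
  translation:
    - [0,0,0]
    - [0,0,0]
    - [0,0,0]
  rotation:
    - [0,0,0]
    - [0,0,0]
    - [0,0,0]

```text
time: 4.35
eef_pos: [0.4296, 0.2351, 0.1363]
ee_rot: [-0.0, 0.707, 0.707, -0.0]
contact_force: [-0.3, 0.4, -1.3]
gripper_width: 0.0217
grasp_force: 117.4
```

Run:
```python
from h import *
s=snap('wrist'); st=monitor.get_state(); p=st['eef_pos']; print(p,st['contact_force'],st['gripper_width'])
im=s['img'][:,:,::-1]
sc=snap('scene'); print(proj(s,[p[0],p[1],p[2]-.07]),proj(s,[.4298,.2368,.046]),proj(sc,[p[0],p[1],p[2]-.07]),proj(sc,[.4298,.2368,.046]))
u,v=proj(sc,[p[0],p[1],.06]).astype(int); c=sc['img'][v-50:v+50,u-50:u+50,::-1]
cv2.imwrite('pics/w2.png',np.hstack([cv2.resize(im[120:420,170:470],(400,400)),cv2.resize(c,(400,400),interpolation=2)])); print(u,v)
```

```text
[0.42967557 0.23518621 0.13634265] [ 0.46312303 -0.68830716 -1.46468678] 0.02166609779302181
[322.39179341 265.47633361] [322.60926395 251.38618198] [344.76730981 148.89179831] [344.96273967 156.41332389]
344 151
```

View pics/w2.png

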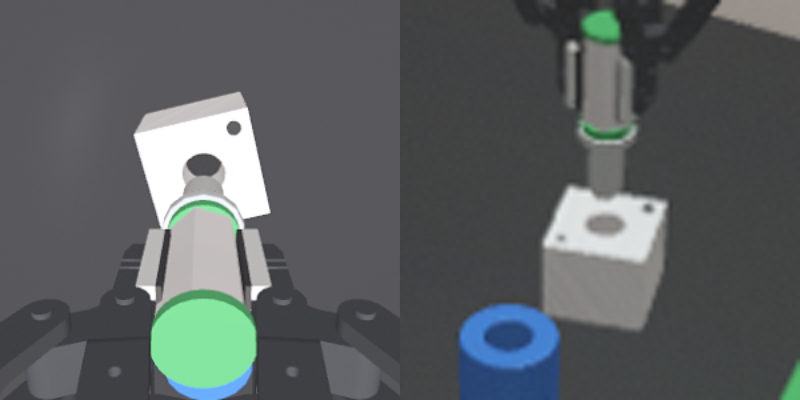

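Gauge upright over block A's well (crop left (203,170); scene crop well (605,224)). I shift y by 1.6 mm and go down.

To row units: -4.7 cm is -0.1175, -4.4 cm is -0.11.

>>> drive_tool:
  translation:
    - [0,0.0038,-0.0125]
    - [0,0.0038,-0.0375]
    - [0,0.0038,-0.055]
    - [0,0.0038,-0.07]
    - [0,0.0038,-0.085]
    - [0,0.0038,-0.1]
    - [0,0.0038,-0.11]
    - [0,0.0038,-0.1175]
    - [0,0.0038,-0.1175]
  rotation:
    - [0,0,0]
    - [0,0,0]
    - [0,0,0]
    - [0,0,0]
    - [0,0,0]
    - [0,0,0]
    - [0,0,0]
    - [0,0,0]
    - [0,0,0]

```text
time: 5.35
eef_pos: [0.4306, 0.2383, 0.0942]
ee_rot: [0.0, 0.707, 0.707, 0.003]
contact_force: [-13.5, -6.6, 60.3]
gripper_width: 0.0214
grasp_force: 123.9
```

Stopped 22 mm down at TCP z 0.094, so block A is blocked and goes to red. I'll park the other two in the green bay first so the lane is free. Moving up and over to B.

To row units: -20 cm is -0.5, -16 cm is -0.4.

>>> drive_tool:
  translation:
    - [0,0,0.015]
    - [0,0,0.05]
    - [0,0,0.1]
    - [0,0,0.125]
    - [0,-0.025,0.125]
    - [0.0075,-0.1,0.125]
    - [0.015,-0.2,0.125]
    - [0.025,-0.3,0.125]
    - [0.0375,-0.4,0.125]
    - [0.05,-0.5,0.125]
  rotation:
    - [0,0,0]
    - [0,0,0]
    - [0,0,0]
    - [0,0,0]
    - [0,0,0]
    - [0,0,0]
    - [0,0,0]
    - [0,0,0]
    - [0,0,0]
    - [0,0,0]

```text
time: 6.35
eef_pos: [0.4488, 0.0353, 0.1383]
ee_rot: [-0.0, 0.707, 0.707, -0.001]
contact_force: [1.3, 0.0, -1.7]
gripper_width: 0.0216
grasp_force: 117.8
```

>>> drive_tool:
  translation:
    - [0.0125,-0.075,0]
    - [0.025,-0.13,0]
    - [0.0263,-0.145,0]
    - [0.0263,-0.145,0]
    - [0.0263,-0.145,0]
    - [0.0263,-0.145,0]
    - [0.0263,-0.145,0]
  rotation:
    - [0,0,0]
    - [0,0,0]
    - [0,0,0]
    - [0,0,0]
    - [0,0,0]
    - [0,0,0]
    - [0,0,0]

```text
time: 7.05
eef_pos: [0.46, -0.0198, 0.1392]
ee_rot: [-0.0, 0.706, 0.708, -0.0]
contact_force: [-0.1, 0.1, -1.2]
gripper_width: 0.0215
grasp_force: 117.9
```

Run:
```python
from h import *
st=monitor.get_state(); p=st['eef_pos']; print(p,st['contact_force'],st['gripper_width'])
sc=snap('scene'); s=snap('wrist'); t=snap('top')
# block A well & gauge check
print(proj(sc,[.4298,.2368,.046]),proj(t,[.4298,.2368,.046]),proj(s,[.4605,-.0205,.046]))
u,v=proj(sc,[.4298,.2368,.046]).astype(int); a=sc['img'][v-25:v+25,u-25:u+25,::-1]
u,v=proj(sc,[p[0],p[1],.06]).astype(int); c=sc['img'][v-40:v+40,u-40:u+40,::-1]
cv2.imwrite('pics/w3.png',np.hstack([cv2.resize(a,(200,400),interpolation=2)[:, :],cv2.resize(c,(300,400),interpolation=2),cv2.resize(s['img'][120:420,210:435,::-1],(300,400),interpolation=2)])); print(u,v)
```

```text
[ 0.45997975 -0.019776    0.1392152 ] [-0.06081568  0.07065683 -1.15102437] 0.021537211208857463
[344.96273967 156.41332389] [186.14820844 285.84911553] [323.1023046  253.39332362]
295 230
```

View pics/w3.png

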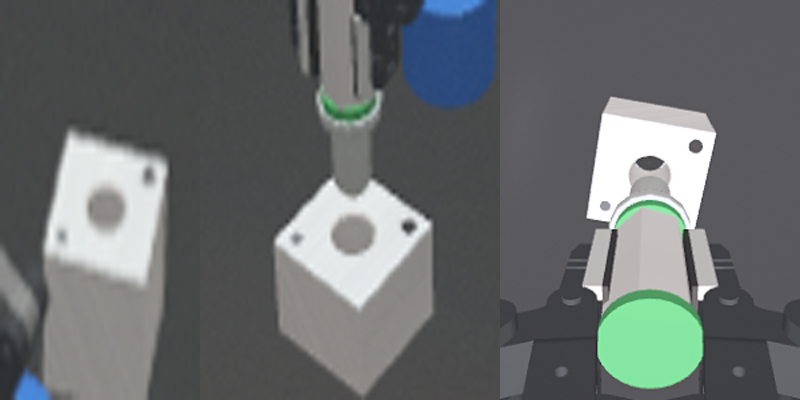

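Block A has not moved, and B's well sits directly under the gauge nose (scene about (295,237)). Going down into B.

To row units: -5.8 cm is -0.145, -5.6 cm is -0.14.

>>> drive_tool:
  translation:
    - [0,-0.0013,-0.025]
    - [0,-0.0013,-0.05]
    - [0,-0.0013,-0.07]
    - [0,-0.0013,-0.0875]
    - [0,-0.0013,-0.1025]
    - [0,-0.0013,-0.1175]
    - [0,-0.0013,-0.13]
    - [0,-0.0013,-0.14]
    - [0,-0.0013,-0.145]
    - [0,-0.0013,-0.145]
  rotation:
    - [0,0,0]
    - [0,0,0]
    - [0,0,0]
    - [0,0,0]
    - [0,0,0]
    - [0,0,0]
    - [0,0,0]
    - [0,0,0]
    - [0,0,0]
    - [0,0,0]

```text
time: 8.2
eef_pos: [0.4601, -0.0211, 0.0812]
ee_rot: [-0.0, 0.707, 0.707, -0.0]
contact_force: [0.5, 0.7, -1.0]
gripper_width: 0.0212
grasp_force: 118.2
```

To row units: -0.2 cm is -0.005, -0.1 cm is -0.0025.

>>> drive_tool:
  translation:
    - [0,0,-0.0025]
    - [0,0,-0.005]
    - [0,0,-0.005]
    - [0,0,-0.005]
  rotation:
    - [0,0,0]
    - [0,0,0]
    - [0,0,0]
    - [0,0,0]

```text
time: 8.6
eef_pos: [0.4604, -0.0211, 0.0809]
ee_rot: [0.001, 0.707, 0.707, 0.001]
contact_force: [-7.0, 0.1, 20.3]
gripper_width: 0.0213
grasp_force: 120.4
```

B took the gauge to its collar, so it goes to green. I'll ease up 3 mm and slide along the lane at x≈0.51, keeping clear of the bottle, stand and A.

>>> drive_tool:
  translation:
    - [0,0,0.005]
    - [0,0,0.01]
    - [0,0,0.01]
    - [0.0125,0.0125,0.01]
    - [0.035,0.035,0.01]
    - [0.06,0.06,0.01]
    - [0.085,0.085,0.01]
    - [0.1075,0.11,0.01]
    - [0.12,0.1425,0.01]
    - [0.125,0.18,0.01]
  rotation:
    - [0,0,0]
    - [0,0,0]
    - [0,0,0]
    - [0,0,0]
    - [0,0,0]
    - [0,0,0]
    - [0,0,0]
    - [0,0,0]
    - [0,0,0]
    - [0,0,0]

```text
time: 9.6
eef_pos: [0.5111, 0.0519, 0.0833]
ee_rot: [0.0, 0.707, 0.707, 0.0]
contact_force: [-0.0, -3.8, 1.2]
gripper_width: 0.0214
grasp_force: 118.1
```

To row units: 12 cm is 0.3, 11.4 cm is 0.285.

>>> drive_tool:
  translation:
    - [0,0.0375,0]
    - [0,0.075,0]
    - [0,0.1125,0]
    - [0,0.15,0]
    - [0,0.1875,0]
    - [0,0.225,0]
    - [0,0.2575,0]
    - [0,0.285,0]
    - [0,0.3,0]
    - [0,0.3,0]
  rotation:
    - [0,0,0]
    - [0,0,0]
    - [0,0,0]
    - [0,0,0]
    - [0,0,0]
    - [0,0,0]
    - [0,0,0]
    - [0,0,0]
    - [0,0,0]
    - [0,0,0]

```text
time: 10.6
eef_pos: [0.5101, 0.172, 0.0832]
ee_rot: [-0.0, 0.707, 0.708, 0.0]
contact_force: [-0.1, 0.5, -2.3]
gripper_width: 0.0214
grasp_force: 118.0
```

To row units: 8.1 cm is 0.2025, 7.6 cm is 0.19.

>>> drive_tool:
  translation:
    - [0.0125,0.015,0]
    - [0.035,0.04,0]
    - [0.06,0.0675,0]
    - [0.085,0.095,0]
    - [0.11,0.1225,0]
    - [0.135,0.15,0]
    - [0.1575,0.175,0]
    - [0.1775,0.195,0]
    - [0.19,0.2025,0]
    - [0.19,0.2025,0]
  rotation:
    - [0,0,0]
    - [0,0,0]
    - [0,0,0]
    - [0,0,0]
    - [0,0,0]
    - [0,0,0]
    - [0,0,0]
    - [0,0,0]
    - [0,0,0]
    - [0,0,0]

```text
time: 11.6
eef_pos: [0.587, 0.2525, 0.083]
ee_rot: [-0.0, 0.707, 0.707, 0.0]
contact_force: [0.7, -0.2, -1.6]
gripper_width: 0.021
grasp_force: 117.9
```

Run:
```python
from h import *
st=monitor.get_state(); p=st['eef_pos']; print(p,st['contact_force'])
sc=snap('scene'); w=snap('wrist')
cv2.imwrite('pics/w4.png',np.hstack([cv2.resize(sc['img'][100:260,320:480,::-1],(400,400),interpolation=2),cv2.resize(w['img'][0:400,120:520,::-1],(400,400),interpolation=2)]))
```

```text
[0.5869911  0.25252044 0.0830084 ] [ 0.73064603 -0.23374507 -1.59801847]
```

View pics/w4.png

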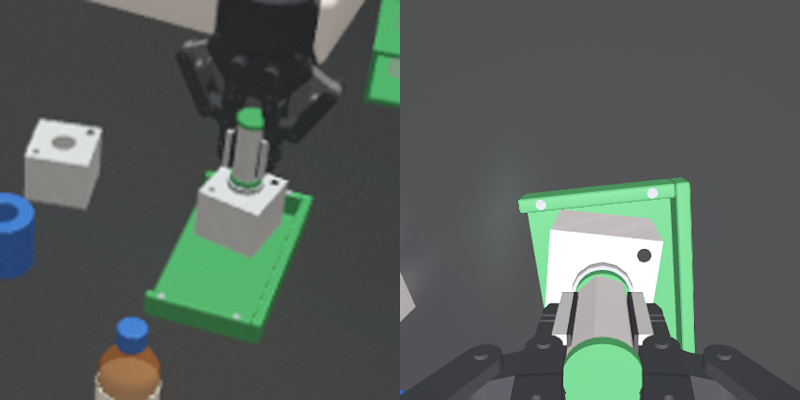

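B sits square inside the left part of the green bay (crop (245,205)), with A undisturbed. Lifting out and moving to C.

To row units: -19 cm is -0.475, -3.5 cm is -0.0875.

>>> drive_tool:
  translation:
    - [0,0,0.02]
    - [0,0,0.055]
    - [0,0,0.095]
    - [0,0,0.13]
    - [-0.0075,-0.025,0.14]
    - [-0.025,-0.0875,0.14]
    - [-0.055,-0.175,0.14]
    - [-0.0875,-0.275,0.14]
    - [-0.1225,-0.375,0.14]
    - [-0.155,-0.475,0.14]
  rotation:
    - [0,0,0]
    - [0,0,0]
    - [0,0,0]
    - [0,0,0]
    - [0,0,0]
    - [0,0,0]
    - [0,0,0]
    - [0,0,0]
    - [0,0,0]
    - [0,0,0]

```text
time: 12.7
eef_pos: [0.5225, 0.0599, 0.1392]
ee_rot: [0.0, 0.707, 0.707, -0.0]
contact_force: [0.6, -0.8, -0.8]
gripper_width: 0.021
grasp_force: 117.9
```

To row units: -31.2 cm is -0.78, -30.1 cm is -0.7525.

>>> drive_tool:
  translation:
    - [-0.035,-0.1,0]
    - [-0.07,-0.2,0]
    - [-0.105,-0.3,0]
    - [-0.14,-0.4,0]
    - [-0.175,-0.5,0]
    - [-0.21,-0.6,0]
    - [-0.24,-0.6875,0]
    - [-0.2625,-0.7525,0]
    - [-0.27,-0.78,0]
    - [-0.27,-0.78,0]
  rotation:
    - [0,0,0]
    - [0,0,0]
    - [0,0,0]
    - [0,0,0]
    - [0,0,0]
    - [0,0,0]
    - [0,0,0]
    - [0,0,0]
    - [0,0,0]
    - [0,0,0]

```text
time: 13.7
eef_pos: [0.4152, -0.2512, 0.1393]
ee_rot: [0.0, 0.708, 0.706, -0.0]
contact_force: [-0.9, 0.7, -1.0]
gripper_width: 0.0216
grasp_force: 117.9
```

>>> drive_tool:
  translation:
    - [0,0,0]
    - [0,0,0]
    - [0,0,0]
    - [0,0,0]
  rotation:
    - [0,0,0]
    - [0,0,0]
    - [0,0,0]
    - [0,0,0]

```text
time: 14.1
eef_pos: [0.4164, -0.2494, 0.1393]
ee_rot: [-0.0, 0.706, 0.708, 0.0]
contact_force: [0.5, 0.3, -1.2]
gripper_width: 0.0213
grasp_force: 117.9
```

Run:
```python
from h import *
st=monitor.get_state(); p=st['eef_pos']; print(p,st['contact_force'])
sc=snap('scene'); w=snap('wrist'); print(proj(sc,[.4168,-.25,.046]),proj(w,[.4168,-.25,.046]),proj(w,[p[0],p[1],p[2]-.071]))
cv2.imwrite('pics/w5.png',np.hstack([cv2.resize(sc['img'][270:370,150:250,::-1],(400,400),interpolation=2),cv2.resize(w['img'][120:420,170:470,::-1],(400,400),interpolation=2)]))
```

```text
[ 0.41639051 -0.2493664   0.13926391] [ 0.45956737  0.34328497 -1.24050445]
[199.24282688 316.52201091] [323.00713948 253.17558031] [322.35182891 264.84271062]
```

View pics/w5.png

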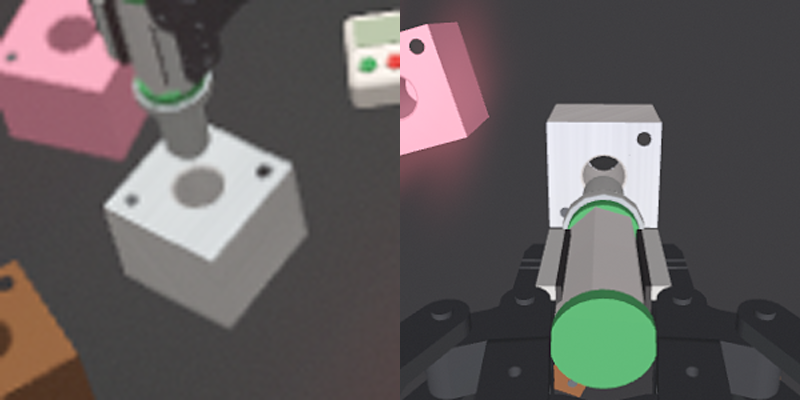

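The grey block C's well is at crop (199,187), scene (199.6,316.5), as predicted; pink and brown are clear to the side. Going down.

To row units: -6 cm is -0.15, -5.7 cm is -0.1425.

>>> drive_tool:
  translation:
    - [0,0,-0.025]
    - [0,0,-0.05]
    - [0,0,-0.07]
    - [0,0,-0.0875]
    - [0,0,-0.1025]
    - [0,0,-0.1175]
    - [0,0,-0.1325]
    - [0,0,-0.1425]
    - [0,0,-0.15]
    - [0,0,-0.15]
  rotation:
    - [0,0,0]
    - [0,0,0]
    - [0,0,0]
    - [0,0,0]
    - [0,0,0]
    - [0,0,0]
    - [0,0,0]
    - [0,0,0]
    - [0,0,0]
    - [0,0,0]

```text
time: 15.2
eef_pos: [0.4161, -0.2501, 0.0809]
ee_rot: [0.001, 0.707, 0.707, 0.0]
contact_force: [-6.3, 3.7, 21.3]
gripper_width: 0.0212
grasp_force: 120.2
```

C is home too, so it also goes to green, via the same lane.

To row units: 8 cm is 0.2, 7.2 cm is 0.18.

>>> drive_tool:
  translation:
    - [0,0,0.005]
    - [0,0,0.01]
    - [0,0,0.01]
    - [0.015,0.0025,0.01]
    - [0.045,0.005,0.01]
    - [0.08,0.01,0.01]
    - [0.115,0.0175,0.01]
    - [0.15,0.025,0.01]
    - [0.18,0.035,0.01]
    - [0.2,0.055,0.01]
  rotation:
    - [0,0,0]
    - [0,0,0]
    - [0,0,0]
    - [0,0,0]
    - [0,0,0]
    - [0,0,0]
    - [0,0,0]
    - [0,0,0]
    - [0,0,0]
    - [0,0,0]

```text
time: 16.2
eef_pos: [0.4978, -0.228, 0.0832]
ee_rot: [0.0, 0.707, 0.707, 0.0]
contact_force: [-1.8, -3.1, -0.1]
gripper_width: 0.0216
grasp_force: 118.0
```

To row units: 15.4 cm is 0.385, 13.8 cm is 0.345.

>>> drive_tool:
  translation:
    - [0.01,0.03,0]
    - [0.02,0.065,0]
    - [0.0275,0.105,0]
    - [0.03,0.145,0]
    - [0.03,0.185,0]
    - [0.03,0.225,0]
    - [0.03,0.265,0]
    - [0.03,0.305,0]
    - [0.03,0.345,0]
    - [0.03,0.385,0]
  rotation:
    - [0,0,0]
    - [0,0,0]
    - [0,0,0]
    - [0,0,0]
    - [0,0,0]
    - [0,0,0]
    - [0,0,0]
    - [0,0,0]
    - [0,0,0]
    - [0,0,0]

```text
time: 17.2
eef_pos: [0.508, -0.0728, 0.0833]
ee_rot: [0.0, 0.707, 0.707, -0.0]
contact_force: [-0.6, -1.3, -2.2]
gripper_width: 0.0215
grasp_force: 118.0
```

To row units: 16 cm is 0.4, 14.4 cm is 0.36.

>>> drive_tool:
  translation:
    - [0,0.04,0]
    - [0,0.08,0]
    - [0,0.12,0]
    - [0,0.16,0]
    - [0,0.2,0]
    - [0,0.24,0]
    - [0,0.28,0]
    - [0,0.32,0]
    - [0,0.36,0]
    - [0,0.4,0]
  rotation:
    - [0,0,0]
    - [0,0,0]
    - [0,0,0]
    - [0,0,0]
    - [0,0,0]
    - [0,0,0]
    - [0,0,0]
    - [0,0,0]
    - [0,0,0]
    - [0,0,0]

```text
time: 18.2
eef_pos: [0.5078, 0.0869, 0.0834]
ee_rot: [0.0, 0.707, 0.707, -0.0]
contact_force: [0.9, -3.3, 1.4]
gripper_width: 0.0215
grasp_force: 118.1
```

To row units: 8.5 cm is 0.2125, 8.2 cm is 0.205.

>>> drive_tool:
  translation:
    - [0,0.0375,0]
    - [0,0.075,0]
    - [0,0.1125,0]
    - [0,0.15,0]
    - [0,0.18,0]
    - [0.005,0.2,0]
    - [0.015,0.205,0]
    - [0.035,0.2075,0]
    - [0.06,0.21,0]
    - [0.085,0.2125,0]
  rotation:
    - [0,0,0]
    - [0,0,0]
    - [0,0,0]
    - [0,0,0]
    - [0,0,0]
    - [0,0,0]
    - [0,0,0]
    - [0,0,0]
    - [0,0,0]
    - [0,0,0]

```text
time: 19.2
eef_pos: [0.5432, 0.1706, 0.0832]
ee_rot: [-0.0, 0.707, 0.707, 0.0]
contact_force: [-1.0, 0.3, -3.0]
gripper_width: 0.0214
grasp_force: 118.1
```

To row units: 5.3 cm is 0.1325, 4.8 cm is 0.12.

>>> drive_tool:
  translation:
    - [0.025,0.0025,0]
    - [0.05,0.005,0]
    - [0.075,0.0075,0]
    - [0.1,0.01,0]
    - [0.12,0.0125,0]
    - [0.1325,0.0125,0]
    - [0.1325,0.0125,0]
    - [0.1325,0.0125,0]
  rotation:
    - [0,0,0]
    - [0,0,0]
    - [0,0,0]
    - [0,0,0]
    - [0,0,0]
    - [0,0,0]
    - [0,0,0]
    - [0,0,0]

```text
time: 20.0
eef_pos: [0.5953, 0.1759, 0.0834]
ee_rot: [0.0, 0.707, 0.707, 0.0]
contact_force: [0.2, 0.4, -1.2]
gripper_width: 0.0213
grasp_force: 118.1
```

Run:
```python
from h import *
st=monitor.get_state(); p=st['eef_pos']; print(p,st['contact_force'])
sc=snap('scene'); t=snap('top'); print(proj(t,[.4298,.2368,.046]))
cv2.imwrite('pics/w6.png',np.hstack([cv2.resize(sc['img'][100:260,320:480,::-1],(400,400),interpolation=2),cv2.resize(t['img'][180:310,150:280,::-1],(400,400),interpolation=2)]))
```

```text
[0.59534631 0.17593991 0.08337001] [ 0.24144679  0.4381582  -1.15973533]
[186.14820844 285.84911553]
```

View pics/w6.png

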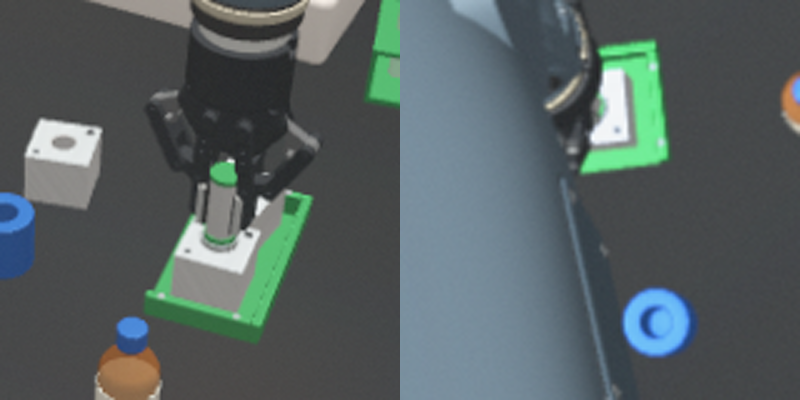

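C sits in the right part of the green bay. The top view is partly hidden by the arm. Now to A.

To row units: -14.5 cm is -0.3625, 5.6 cm is 0.14.

>>> drive_tool:
  translation:
    - [0,0,0.02]
    - [0,0,0.055]
    - [0,0,0.095]
    - [0,0,0.13]
    - [-0.02,0.0075,0.14]
    - [-0.075,0.03,0.14]
    - [-0.15,0.0575,0.14]
    - [-0.225,0.085,0.14]
    - [-0.3,0.1125,0.14]
    - [-0.3625,0.135,0.14]
  rotation:
    - [0,0,0]
    - [0,0,0]
    - [0,0,0]
    - [0,0,0]
    - [0,0,0]
    - [0,0,0]
    - [0,0,0]
    - [0,0,0]
    - [0,0,0]
    - [0,0,0]

```text
time: 21.1
eef_pos: [0.4476, 0.2301, 0.1392]
ee_rot: [-0.0, 0.707, 0.707, -0.0]
contact_force: [0.1, -0.4, -2.2]
gripper_width: 0.0213
grasp_force: 118.0
```

To row units: -2.1 cm is -0.0525, -1.4 cm is -0.035.

>>> drive_tool:
  translation:
    - [-0.035,0.0125,0]
    - [-0.0525,0.0175,0]
    - [-0.0525,0.0175,0]
    - [-0.0525,0.0175,0]
    - [-0.0525,0.0175,0]
    - [-0.0525,0.0175,0]
  rotation:
    - [0,0,0]
    - [0,0,0]
    - [0,0,0]
    - [0,0,0]
    - [0,0,0]
    - [0,0,0]

```text
time: 21.7
eef_pos: [0.4298, 0.2366, 0.1391]
ee_rot: [-0.0, 0.707, 0.707, -0.0]
contact_force: [0.4, 0.5, -2.2]
gripper_width: 0.0213
grasp_force: 118.0
```

To row units: -4.5 cm is -0.1125, -4.3 cm is -0.1075.

>>> drive_tool:
  translation:
    - [0,0,-0.025]
    - [0,0,-0.05]
    - [0,0,-0.07]
    - [0,0,-0.085]
    - [0,0,-0.0975]
    - [0,0,-0.1075]
    - [0,0,-0.1125]
    - [0,0,-0.1125]
  rotation:
    - [0,0,0]
    - [0,0,0]
    - [0,0,0]
    - [0,0,0]
    - [0,0,0]
    - [0,0,0]
    - [0,0,0]
    - [0,0,0]

```text
time: 22.5
eef_pos: [0.4292, 0.2371, 0.095]
ee_rot: [-0.0, 0.707, 0.707, 0.0]
contact_force: [-2.6, -0.7, 6.6]
gripper_width: 0.0218
grasp_force: 118.7
```

To row units: 7.5 cm is 0.1875, 7.2 cm is 0.18.

>>> drive_tool:
  translation:
    - [0,0,0.005]
    - [0,0,0.0075]
    - [0.015,-0.0025,0.0075]
    - [0.045,-0.0075,0.0075]
    - [0.08,-0.015,0.0075]
    - [0.115,-0.0225,0.0075]
    - [0.145,-0.035,0.0075]
    - [0.1675,-0.06,0.0075]
    - [0.18,-0.095,0.0075]
    - [0.1875,-0.135,0.0075]
  rotation:
    - [0,0,0]
    - [0,0,0]
    - [0,0,0]
    - [0,0,0]
    - [0,0,0]
    - [0,0,0]
    - [0,0,0]
    - [0,0,0]
    - [0,0,0]
    - [0,0,0]

```text
time: 23.5
eef_pos: [0.505, 0.1821, 0.0974]
ee_rot: [-0.0, 0.707, 0.707, 0.001]
contact_force: [0.5, 0.9, -0.7]
gripper_width: 0.0214
grasp_force: 118.0
```

>>> drive_tool:
  translation:
    - [0.0025,-0.04,0]
    - [0.0025,-0.08,0]
    - [0.0025,-0.12,0]
    - [0.0025,-0.16,0]
    - [0.0025,-0.2,0]
    - [0.0025,-0.24,0]
    - [0.0025,-0.28,0]
    - [0.0025,-0.32,0]
    - [0.0025,-0.36,0]
    - [0.0025,-0.4,0]
  rotation:
    - [0,0,0]
    - [0,0,0]
    - [0,0,0]
    - [0,0,0]
    - [0,0,0]
    - [0,0,0]
    - [0,0,0]
    - [0,0,0]
    - [0,0,0]
    - [0,0,0]

```text
time: 24.5
eef_pos: [0.5044, 0.0215, 0.0973]
ee_rot: [-0.0, 0.707, 0.707, -0.0]
contact_force: [0.5, 4.3, 2.3]
gripper_width: 0.0217
grasp_force: 118.3
```

To row units: -16 cm is -0.4, -14.4 cm is -0.36.

>>> drive_tool:
  translation:
    - [0,-0.04,0]
    - [0,-0.08,0]
    - [0,-0.12,0]
    - [0,-0.16,0]
    - [0,-0.2,0]
    - [0,-0.24,0]
    - [0,-0.28,0]
    - [0,-0.32,0]
    - [0,-0.36,0]
    - [0,-0.4,0]
  rotation:
    - [0,0,0]
    - [0,0,0]
    - [0,0,0]
    - [0,0,0]
    - [0,0,0]
    - [0,0,0]
    - [0,0,0]
    - [0,0,0]
    - [0,0,0]
    - [0,0,0]

```text
time: 25.5
eef_pos: [0.504, -0.1381, 0.0972]
ee_rot: [-0.001, 0.707, 0.707, -0.0]
contact_force: [-1.2, 1.0, -0.3]
gripper_width: 0.0213
grasp_force: 118.0
```

To row units: -9.1 cm is -0.2275, -9 cm is -0.225.

>>> drive_tool:
  translation:
    - [0,-0.04,0]
    - [0,-0.08,0]
    - [0,-0.12,0]
    - [0,-0.16,0]
    - [0,-0.195,0]
    - [0.005,-0.2125,0]
    - [0.015,-0.22,0]
    - [0.035,-0.2225,0]
    - [0.06,-0.225,0]
    - [0.085,-0.2275,0]
  rotation:
    - [0,0,0]
    - [0,0,0]
    - [0,0,0]
    - [0,0,0]
    - [0,0,0]
    - [0,0,0]
    - [0,0,0]
    - [0,0,0]
    - [0,0,0]
    - [0,0,0]

```text
time: 26.5
eef_pos: [0.54, -0.228, 0.0972]
ee_rot: [0.0, 0.707, 0.707, -0.0]
contact_force: [-5.2, 1.1, 2.1]
gripper_width: 0.0214
grasp_force: 118.4
```

To row units: 5.3 cm is 0.1325, 4.8 cm is 0.12.

>>> drive_tool:
  translation:
    - [0.025,-0.0025,0]
    - [0.05,-0.0075,0]
    - [0.075,-0.01,0]
    - [0.1,-0.0125,0]
    - [0.12,-0.015,0]
    - [0.1325,-0.0175,0]
    - [0.1325,-0.0175,0]
    - [0.1325,-0.0175,0]
  rotation:
    - [0,0,0]
    - [0,0,0]
    - [0,0,0]
    - [0,0,0]
    - [0,0,0]
    - [0,0,0]
    - [0,0,0]
    - [0,0,0]

```text
time: 27.3
eef_pos: [0.5926, -0.2352, 0.0973]
ee_rot: [0.0, 0.707, 0.707, 0.0]
contact_force: [0.5, 0.5, -1.1]
gripper_width: 0.0213
grasp_force: 118.1
```

To row units: 14.5 cm is 0.3625, 4.2 cm is 0.105.

>>> drive_tool:
  translation:
    - [0,0,0.02]
    - [0,0,0.055]
    - [0,0,0.09]
    - [0,0,0.105]
    - [-0.025,0.0125,0.105]
    - [-0.08,0.05,0.105]
    - [-0.15,0.1125,0.105]
    - [-0.22,0.1875,0.105]
    - [-0.28,0.27,0.105]
    - [-0.325,0.3625,0.105]
  rotation:
    - [0,0,0]
    - [0,0,0]
    - [0,0,0]
    - [0,0,0]
    - [0,0,0]
    - [0,0,0]
    - [0,0,0]
    - [0,0,0]
    - [0,0,0]
    - [0,0,0]

```text
time: 28.3
eef_pos: [0.4604, -0.0894, 0.1395]
ee_rot: [0.0, 0.707, 0.707, 0.0]
contact_force: [0.3, 1.2, -1.3]
gripper_width: 0.0214
grasp_force: 118.1
```

To row units: 21.7 cm is 0.5425, 21.2 cm is 0.53.

>>> drive_tool:
  translation:
    - [-0.02,0.1,0]
    - [-0.0375,0.2,0]
    - [-0.0525,0.3,0]
    - [-0.065,0.4,0]
    - [-0.075,0.485,0]
    - [-0.0775,0.53,0]
    - [-0.0775,0.5425,0]
    - [-0.0775,0.5425,0]
    - [-0.0775,0.5425,0]
    - [-0.0775,0.5425,0]
  rotation:
    - [0,0,0]
    - [0,0,0]
    - [0,0,0]
    - [0,0,0]
    - [0,0,0]
    - [0,0,0]
    - [0,0,0]
    - [0,0,0]
    - [0,0,0]
    - [0,0,0]

```text
time: 29.3
eef_pos: [0.4312, 0.126, 0.1393]
ee_rot: [0.0, 0.707, 0.707, -0.0]
contact_force: [0.1, 0.5, -0.5]
gripper_width: 0.0216
grasp_force: 118.2
```

>>> drive_tool:
  translation:
    - [0,0,0]
    - [0,0,0]
    - [0,0,0]
  rotation:
    - [0,0,0]
    - [0,0,0]
    - [0,0,0]

```text
time: 29.6
eef_pos: [0.4312, 0.1265, 0.1393]
ee_rot: [-0.0, 0.707, 0.707, -0.0]
contact_force: [-0.1, 0.5, -2.0]
gripper_width: 0.0214
grasp_force: 118.2
```

To row units: -5.45 cm is -0.1363, -5.3 cm is -0.1325.

>>> drive_tool:
  translation:
    - [0,0,-0.025]
    - [0,0,-0.05]
    - [0,0,-0.07]
    - [0,0,-0.0875]
    - [0,0,-0.1025]
    - [0,0,-0.115]
    - [0,0,-0.125]
    - [0,0,-0.1325]
    - [0,0,-0.1363]
    - [0,0,-0.1363]
  rotation:
    - [0,0,0]
    - [0,0,0]
    - [0,0,0]
    - [0,0,0]
    - [0,0,0]
    - [0,0,0]
    - [0,0,0]
    - [0,0,0]
    - [0,0,0]
    - [0,0,0]

```text
time: 30.6
eef_pos: [0.4311, 0.1269, 0.085]
ee_rot: [0.0, 0.707, 0.707, 0.0]
contact_force: [-1.1, -0.2, -0.1]
gripper_width: 0.0212
grasp_force: 118.5
```

>>> drive_tool:
  translation:
    - [0,0,0]
    - [0,0,0]
    - [0,0,0]
    - [0,0,0]
    - [0,0,0]
    - [0,0,0]
    - [0,0,0]
    - [0,0,0]
    - [0,0,0]
    - [0,0,0]
  rotation:
    - [0,0,0]
    - [0,0,0]
    - [0,0,0]
    - [0,0,0]
    - [0,0,0]
    - [0,0,0]
    - [0,0,0]
    - [0,0,0]
    - [0,0,0]
    - [0,0,0]
  gripper: 8
  grip_force: 20

```text
time: 31.6
eef_pos: [0.4311, 0.1269, 0.0848]
ee_rot: [-0.0, 0.707, 0.707, -0.0]
contact_force: [-0.7, 0.1, 0.6]
gripper_width: 0.0799
grasp_force: 0.0
```

To row units: 15 cm is 0.375, 14 cm is 0.35.

>>> drive_tool:
  translation:
    - [0,0,0.025]
    - [0,0,0.075]
    - [0,0,0.15]
    - [0,0,0.225]
    - [-0.05,0,0.3]
    - [-0.125,0,0.35]
    - [-0.2,0,0.375]
    - [-0.275,0,0.375]
    - [-0.3,0,0.375]
    - [-0.3,0,0.375]
  rotation:
    - [0,0,0]
    - [0,0,0]
    - [0,0,0]
    - [0,0,0]
    - [0,0,0]
    - [0,0,0]
    - [0,0,0]
    - [0,0,0]
    - [0,0,0]
    - [0,0,0]

```text
time: 32.6
eef_pos: [0.3104, 0.1269, 0.2355]
ee_rot: [0.0, 0.707, 0.708, 0.001]
contact_force: [-0.1, 0.6, 0.1]
gripper_width: 0.0799
grasp_force: 0.0
```

Run:
```python
from h import *
st=monitor.get_state(); print(st['time'],st['eef_pos'],st['contact_force'])
sc=snap('scene'); t=snap('top')
for n,q in (('stand',[.4317,.1277,.05]),('gtop',[.4317,.127,.116])): print(n,proj(sc,q),proj(t,q))
cv2.imwrite('pics/w7.png',np.hstack([cv2.resize(sc['img'][130:430,220:480,::-1],(390,450),interpolation=2),np.vstack([cv2.resize(t['img'][180:260,340:440,::-1],None,fx=4,fy=4,interpolation=2)[:225],cv2.resize(t['img'][185:245,150:250,::-1],None,fx=4,fy=4,interpolation=2)[:225]])]))
```

```text
32.6 [0.31043987 0.12691958 0.23546659] [-0.09196126  0.61840126  0.06225179]
stand [321.01268191 183.99074431] [232.64435264 284.24173079]
gtop [320.59176879 157.11387099] [228.1815547  283.52301155]
```

View pics/w7.png

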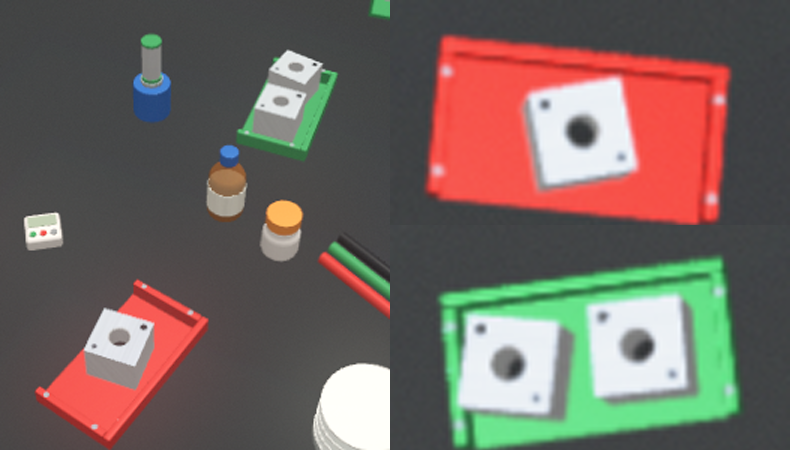

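The final view shows the gauge upright in its stand (its top at about (320.7,157.3), predicted (320.6,157.1)). B and C are inside the green bay, A is inside the red, and the bottle, jar and timer are in place.

```bash
python3 -c "
from station import hand_in; print(hand_in())"
```

```text
the job is handed in; nothing more can be done
None
```

I handed the job in at about 33 s: A was the blocked block and is in the red bay, B and C took the gauge to its collar and are in the green bay, and the gauge is back home in its stand; the judge returned no verdict.

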